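# Set the photometer's filter lever to its third click and start the reading

### The arm

A 7-joint arm with a two-finger parallel gripper is mounted at the origin on a cart in front of the work surface, level with it; the furniture and walls round the work are solid. World frame = base frame: x ahead of the robot, y to its left, z up, the work surface at z = 0. Lengths are in m, angles in rad, forces in N, time in s.
With the tool pointing down it reaches from about 0.4 to 0.875 m from the base axis. Payload 19.3 kg.
Tool frame: the origin (TCP) lies midway between the tips of the shut fingers; the grasp point (between the pads) lies 19 mm behind it; z points along the fingers, y is the line along which they close (so a half turn about z gives the same grasp; the last joint's range is limited). The gripper opens to 85 mm and grips with 20 to 120 N. Pads are 22 mm wide; open, the fingers measure 114 mm over their backs; the gripper's body (76 mm by 85 mm) begins 54 mm behind the grasp point. The pads swing forward as they close: fully open they stand 13 mm farther back than shut.
Start: joints at [1.083, 0.521, -0.036, 1.599, 0.021, 1.021, -0.113], TCP at [0.254, -0.571, 0.231] pointing down, gripper open.
Joint ranges: [-2.91, 2.91], [-0.3, 2.13], [-1.5, 1.42], [0.17, 2.43], [-1.26, 4.41], [0.16, 1.93], [-2.52, 2.52]. Speed limits (rad/s): [1.89, 1.89, 2.39, 2.39, 3.01, 3.01, 3.01].

### API

Orientations are given as [roll, pitch, yaw] about the fixed x, y, z axes, in that order (R = Rz(yaw) Ry(pitch) Rx(roll)).
In Python, from workcell import bot gives the robot as it stands.
- The arm moves only by the tool move_arm, never from a script. Its argument "moves" is a list that holds one entry, the list of rows, each a list of 7 numbers: the opening, from 0 (shut) to 1 (fully open), then the shift along the tool's x, y, z in units of 1000 mm (1.0 is 1000 mm), then the turn, a rotation vector about the tool's x, y, z in units of 2 pi rad (1.0 is 2 pi rad). A call has 1 to 5 rows; each row is the pose to reach, as a shift and turn from the pose commanded when the call began, along the tool's axes at that moment, turning the shorter way round; what a row does not reach only later rows make up. A row lasts 1/10 s, in which the tool goes at most 50 mm and 8.59 degrees, less where a joint would pass 70% of its speed; a pose out of reach is approached as far as the arm can. A call with a number of a shift or a turn outside -1 to 1 is refused whole. A call with a gripper value outside its range is refused whole. The fingers move at their own pace and stop on an object; "force" is the grip in N (left out, the last holds). Time passes only in rows, so rows that repeat a pose let the fingers close. It gives the time, the measured TCP pose, the force, the opening and the grip force at its end, in the units of the state.
- bot.observe(): the state, without advancing time (a new reading comes with each control period).
- bot.grab_frame(name): name is "scene" or "top" or "wrist"; returns the picture (384x512x3 uint8, red, green, blue); there is no depth.
- bot.camera_params(name): a dict with "vertical_fov" (degrees; the focal length in pixels is half the picture's height over the tangent of half this angle, whatever the lens; pixels are square), "cx", "cy" (the principal point, pixels), "D" ([k1, k2, p1, p2, k3] as OpenCV has them; the pictures are not rectified), "R" (3x3) and "t" (3): a world point X has camera coordinates R X + t. Camera axes: x right, y down, z forward; pixel columns grow to the right and rows downward; lengths in m; the calibration is good to about 2 mm. A picture is of the moment at which its call begins: read the wrist's pose just before it. camera_params takes no time and is no camera call; for the wrist camera it gives the pose at the moment of the call.
- bot.job_done(): hands the job in; it is judged then, once.
The state is a dict: "clock": time; "qpos": joint angles; "qd": joint speeds; "joint_efforts": joint torques, N m; "position": TCP position; "tool_rot": TCP orientation; "force": force on the tool from outside, world axes, zero at the start; "moment": the same for the moment, N m; "grip_width": finger opening in m; "finger_force": force on a finger pad.
Only numpy, scipy, OpenCV 4.12 (cv2) and the standard library are available. Lean on these libraries where they do the work, as an engineer would, in place of code of your own. Each camera call takes 0.05 s, during which the arm holds its last target. There are 200 camera calls.

### The job

The filter lever on the photometer stands in its parking notch, at the right-hand end of its slot as the robot sees it. With the fingertips, without pinching it, gently push the lever along its slot one click at a time, letting it settle in each notch, until it rests in the third notch after the parking notch, and do not run past that one. Then press the green button fully down to start the reading, let it come up again, and leave the vials, the dropper bottle and the dish around the instrument where they are.

Things in the scene. Friction and masses are not known exactly. Their poses are not given: they have to be found in the camera images.
- photometer: White bench photometer fixed to the table, 160 x 240 x 60 mm (its x, y, z). Origin: centre of its underside, z up. Flat top 60 mm above the table, with the lever slot along y at x = 30 mm beside six black notch marks, flush display at x = -43, y = -45, green button at x = -40, y = 70, fixed black cap 42 mm wide, 12 mm high at x = 30, y = 86. Nothing stands on the top on the -y side of the parked lever.
- lever_tab: Upright tab of the filter lever, black with an orange top: 26 mm (photometer's x) by 10 mm (y, the way it slides), from 3 to 34 mm above the photometer's top. Origin on the slot, at the height of the photometer's top, under the middle of the tab; axes as the photometer's. Must not be pinched or pushed with more than 25 N.
- lever_top (a point): Middle of the orange top of the lever tab, 94 mm above the table.
- filter_lever (a joint): Lever travel in m along the photometer's +y: about 0 at the start, in the parking notch (-y end, tab at photometer y = -37.5 mm); a notch every 15 mm, 0.045 is the third after parking, 0.075 the end. The detent resists with up to 3.5 N; half-way to the next notch it lets go and the lever snaps ahead by itself into that notch and stays.
- read_button_top (a point): Middle of the top of the green push button, 28 mm across, 82 mm above the table when up, in a grey collar 44 mm across, 72 mm above the table.
- read_button (a joint): How far the green button is pressed down, in m: 0 up, 0.006 fully down. A spring lifts it: 1.5 N to start, 5 N fully down.
- vial_red: Loose glass vial with a red cap, 23 mm wide, 43 mm high, upright; origin under its middle.
- vial_blue: Loose glass vial with a blue cap, 23 mm wide, 43 mm high, upright; origin under its middle.
- dropper_bottle: Loose amber dropper bottle, 34 mm wide, 102 mm high, upright; origin under its middle.
- dish: Loose petri dish, 91 mm wide, 15 mm high; origin under its middle.

How it is judged:
On the way, in this order (a step that is already met when the one before it is completed fails the run):
1. the lever settles in the first notch after parking (value of joint filter_lever between 0.0115 and 0.0185 m), for 0.2 s.
2. the lever settles in the second notch (value of joint filter_lever between 0.0265 and 0.0335 m), for 0.2 s.
3. the lever settles in the third notch (value of joint filter_lever between 0.0415 and 0.0485 m), for 0.3 s.
4. the green button is pressed down (value of joint read_button above 0.0045 m), for 0.05 s.
At the end, for the whole second after the job is handed in: The lever rests in the third notch (joint 45 mm, within 2.5 mm), the green button has been pressed down at least 4.5 mm after that and is up again (under 1.5 mm), and the vials, dropper bottle and dish stand within 12 mm of where they began (value of joint filter_lever between 0.0425 and 0.0475 m and velocity of joint filter_lever between -0.005 and 0.005 m/s and value of joint read_button below 0.0015 m and distance of each of vial_red, vial_blue, dropper_bottle, dish from where it was at the start of the episode below 0.012 m); the robot touches nothing.
It fails at once if the lever runs past the third notch (beyond 52 mm) (value of joint filter_lever above 0.052 m).
It fails at once if the green button is pressed while the lever is not in the third notch (value of joint read_button above 0.003 m and not (value of joint filter_lever between 0.04 and 0.05 m)).
It fails at once if the lever tab is pinched or pushed with more than 25 N (contact force between the fingers and lever_tab above 25 N).
It fails at once if a vial, the dropper bottle or the dish is shoved, lifted or knocked (over 12 mm) (distance of any of vial_red, vial_blue, dropper_bottle, dish from where it was at the start of the episode above 0.012 m).
It also fails if it takes over 64 s, if anything falls off the work surface, if the arm or the gripper's body presses on something with over 40 N, if the wrist force passes 120 N, or if a joint passes its speed limit or range.

## Working session

There is one attempt and no reset: what is moved stays moved. The work goes in short steps, Python scripts to look and compute and a tool call to move; the robot and the scene stay as the last step left them, time stands still between calls to the robot, and variables do not carry over. Pictures are saved under pics/ and viewed, at most 10 in all, crops included, and the job is handed in when it is done.

Besides the shell and the picture viewer there is one more tool, called after "Emit:" as a command line: name --argument value ..., lists and objects as JSON in quotes. move_arm: Moves the arm, as the interface text tells. Shifts and turns lie within -1 to 1; 1 stands for 1000 mm of shift or 2 pi rad of turn. Its arguments: {"type":"object","properties":{"moves":{"type":"array"},"force":{"type":"number"}},"required":["moves"]}

```bash
mkdir -p pics
cat > h.py <<'E'
import numpy as np, cv2
from workcell import bot
def K(p):
    f=192/np.tan(np.radians(p["vertical_fov"])/2)
    return np.array([[f,0,p["cx"]],[0,f,p["cy"]],[0,0,1]])
def ray(p,uv):
    q=cv2.undistortPoints(np.array([[uv]],float),K(p),np.array(p["D"],float))[0,0]
    R=np.array(p["R"]);t=np.array(p["t"])
    d=R.T@np.array([q[0],q[1],1]);return -R.T@t,d/np.linalg.norm(d)
def onz(p,uv,z):
    c,d=ray(p,uv);return c+d*(z-c[2])/d[2]
def two(r1,r2):
    (a,d),(b,e)=r1,r2
    s=np.linalg.lstsq(np.c_[d,-e],b-a,rcond=None)[0]
    P,Q=a+d*s[0],b+e*s[1];return (P+Q)/2,np.linalg.norm(P-Q)
def blobs(im,lo,hi,amin=20):
    m=cv2.inRange(cv2.cvtColor(im,cv2.COLOR_RGB2HSV),np.array(lo),np.array(hi))
    n,l,s,c=cv2.connectedComponentsWithStats(m)
    return [(c[i].round(1).tolist(),s[i].tolist()) for i in range(1,n) if s[i,4]>=amin]
def save(n,im): cv2.imwrite("pics/"+n+".png",cv2.cvtColor(im,cv2.COLOR_RGB2BGR))
E
python3 - <<'E'
from h import *
a=bot.grab_frame("scene");b=bot.grab_frame("top")
save("both0",np.vstack([a,b])[:, :]); save("s0",a);save("t0",b)
for n,i in(("scene",a),("top",b)):
    print(n,"green",blobs(i,(45,80,50),(85,255,255)),"orange",blobs(i,(5,150,120),(22,255,255)))
    p=bot.camera_params(n);print(ray(p,(256,192)))
print(bot.observe())
E
```

```text
scene green [([219.1, 200.7], [214, 197, 11, 8, 65]), ([252.8, 225.5], [240, 219, 26, 14, 166])] orange [([392.8, 355.0], [384, 346, 19, 16, 86]), ([410.6, 367.1], [396, 353, 33, 27, 244]), ([381.2, 373.6], [364, 360, 35, 24, 270]), ([434.2, 379.9], [428, 373, 14, 11, 60]), ([404.7, 380.1], [399, 377, 14, 7, 45])]
(array([ 0.1155829 , -0.53711057,  0.49900948]), array([ 0.52779388,  0.70805396, -0.46914092]))
top green [([283.0, 211.6], [270, 206, 26, 13, 192]), ([240.3, 217.7], [236, 213, 10, 10, 82])] orange [([275.2, 185.0], [274, 181, 4, 9, 22])]
(array([0.48368214, 0.04571951, 1.24469688]), array([ 0.06528705,  0.02147837, -0.99763534]))
{'clock': 0.1, 'qpos': array([ 1.08279132,  0.52195873, -0.03632126,  1.59990901,  0.02121138,
        1.0211038 , -0.11277867]), 'qd': array([-0.00098454, -0.00265573, -0.00068127, -0.00053977, -0.00118505,
       -0.00081227, -0.00018862]), 'joint_efforts': array([ 8.08336074e-03, -9.28469753e+01,  1.98476784e+00, -3.70530581e+01,
        1.80841918e-02,  5.32247839e-03, -1.56332658e-04]), 'position': array([ 0.2534467, -0.5709962,  0.2307957]), 'tool_rot': array([-3.14060238e+00,  8.11798596e-05,  4.17815245e-01]), 'force': array([-0.19325518, -0.11154326,  0.27970956]), 'moment': array([ 0.02793574, -0.0221126 , -0.05328293]), 'finger_force': 0.0, 'grip_width': 0.08560181323969888}
```

View pics/s0.png

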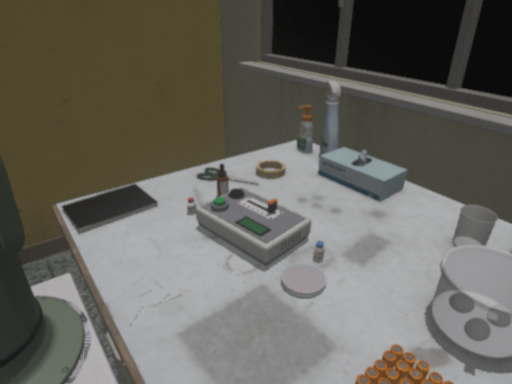

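View pics/t0.png

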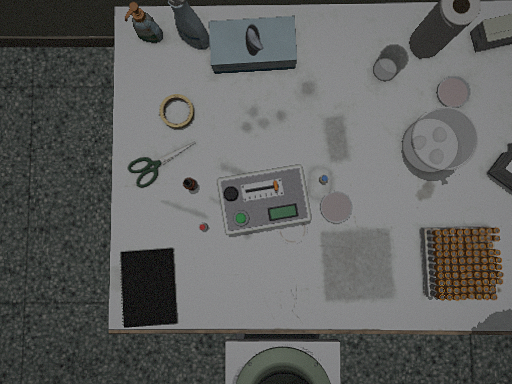

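The scene view shows the photometer at about (253,222), with its button at (219,201) and orange lever top at (272,202). In the top view the button is at (240,218), the lever at (276,186) and the case corners span roughly (217..312, 165..236). The dropper, vials and dish stand clear beside it.

Run:
```python
from h import *
a=cv2.cvtColor(cv2.imread("pics/s0.png"),4);b=cv2.cvtColor(cv2.imread("pics/t0.png"),4)
ps,pt=bot.camera_params("scene"),bot.camera_params("top")
oa=[x for x in blobs(a,(3,110,70),(25,255,255),8) if 255<x[0][0]<290 and 185<x[0][1]<220]
ob=[x for x in blobs(b,(3,110,70),(25,255,255),8) if 260<x[0][0]<290 and 170<x[0][1]<200]
print(oa,ob)
B,e=two(ray(ps,(219.1,200.7)),ray(pt,(240.3,217.7)));print("button",B,e, onz(pt,(240.3,217.7),.082))
L,e=two(ray(ps,oa[0][0]),ray(pt,ob[0][0]));print("lever",L,e,onz(pt,ob[0][0],.094))
g=onz(pt,(283,211.6),.06);print("display",g)
L=onz(pt,ob[0][0],.094);B=onz(pt,(240.3,217.7),.082)
# photometer frame: lever (30,-37.5), button(-40,70), display(-43,-45)
P=np.array([[30,-37.5],[-40,70],[-43,-45]])/1e3;W=np.array([L[:2],B[:2],g[:2]])
Pc,Wc=P-P.mean(0),W-W.mean(0)
yaw=np.arctan2((Pc[:,0]*Wc[:,1]-Pc[:,1]*Wc[:,0]).sum(),(Pc*Wc).sum())
R=np.array([[np.cos(yaw),-np.sin(yaw)],[np.sin(yaw),np.cos(yaw)]]);t=W.mean(0)-R@P.mean(0)
print("yaw",yaw,"t",t,"res mm",((P@R.T+t-W)*1e3).round(1).tolist())
for n,uv,z in(("dropper",(188,184),.1),("red",(204,227),.04),("blue",(323,180),.04),("dish",(336,208),.015)):
    w=onz(pt,uv,z);print(n,w,((w[:2]-t)@R*1e3).round())
```

```text
[([271.8, 201.5], [268, 199, 8, 6, 30])] [([275.4, 185.2], [274, 181, 4, 9, 29])]
button [0.49081135 0.1132913  0.07858776] 0.0009071657341616972 [0.49117912 0.11286202 0.082     ]
lever [0.57676621 0.01915177 0.09095272] 0.0008290169134237837 [0.57685176 0.01897267 0.094     ]
display [ 0.50752413 -0.00203914  0.06      ]
yaw 0.1688237463627885 t [0.54190041 0.05034102] res mm [[0.9, -0.6], [-0.5, -0.2], [-0.5, 0.8]]
dropper [0.58055887 0.25037811 0.1       ] [ 72. 191.]
red [0.46612177 0.21573816 0.04      ] [-47. 176.]
blue [ 0.59509761 -0.11419156  0.04      ] [  25. -171.]
dish [ 0.51812124 -0.15286702  0.015     ] [ -58. -196.]
```

```bash
cat >> h.py <<'E'
from scipy.spatial.transform import Rotation as Ro
T=np.array([.5419,.0503]);YAW=.1688
def world(px,py):
    c,s=np.cos(YAW),np.sin(YAW);return T+np.array([c*px-s*py,s*px+c*py])/1e3
def rel(px,py,z,yaw=YAW+np.pi/2):   # shift/turn in move units to TCP over photometer (mm)
    o=bot.observe();A=Ro.from_euler("xyz",o["tool_rot"])
    d=A.inv().apply(np.r_[world(px,py),z]-o["position"])
    w=(A.inv()*Ro.from_euler("xyz",[np.pi,0,yaw])).as_rotvec()/(2*np.pi)
    q=o["position"][:2]-T;c,s=np.cos(YAW),np.sin(YAW)
    print("t",o["clock"],"now ph mm",(1e3*np.array([c*q[0]+s*q[1],-s*q[0]+c*q[1],o["position"][2]])).round(1),"F",o["force"].round(2),"shift",d.round(4),"turn",w.round(4))
E
python3 -c "
from h import *
rel(30,-80,.231)"
```

```text
t 0.1 now ph mm [-388.7 -564.   230.8] F [-0.19 -0.11  0.28] shift [ 5.251e-01 -3.659e-01  1.000e-04] turn [-1.000e-04 -1.000e-04 -2.104e-01]
```

Emit:
move_arm --moves '[[[0,0.525,-0.366,0,0,0,-0.21],[0,0.525,-0.366,0,0,0,-0.21],[0,0.525,-0.366,0,0,0,-0.21],[0,0.525,-0.366,0,0,0,-0.21],[0,0.525,-0.366,0,0,0,-0.21]]]'

```text
clock: 0.6
position: [0.3835, -0.3555, 0.2313]
tool_rot: [-3.141, 0.0, 1.174]
force: [0.6, -1.0, -1.2]
grip_width: 0.0121
finger_force: 0.0
```

```bash
python3 -c "
from h import *
rel(30,-80,.231);print(bot.observe()['qpos'].round(2))"
```

```text
t 0.6 now ph mm [-224.3 -373.4  231.3] F [ 0.65 -0.97 -1.16] shift [3.84e-01 5.74e-02 2.00e-04] turn [-0.    0.   -0.09]
[ 0.85  0.37 -0.28  1.86  0.12  0.93  0.12]
```

Emit:
move_arm --moves '[[[0,0.384,0.057,0,0,0,-0.09],[0,0.384,0.057,0,0,0,-0.09],[0,0.384,0.057,0,0,0,-0.09],[0,0.384,0.057,0,0,0,-0.09],[0,0.384,0.057,0,0,0,-0.09]]]'

```text
clock: 1.1
position: [0.5143, -0.1426, 0.2312]
tool_rot: [-3.141, -0.0, 1.737]
force: [1.3, -1.3, 0.2]
grip_width: 0.0002
finger_force: 0.0
```

```bash
python3 -c "
from h import *
rel(30,-80,.14);print(bot.observe()['qpos'].round(2))"
```

```text
t 1.1 now ph mm [ -59.6 -185.5  231.2] F [ 1.25 -1.28  0.16] shift [0.1057 0.0894 0.0912] turn [-0.     -0.     -0.0003]
[ 0.52  0.41 -0.47  1.82  0.22  0.96  0.12]
```

Emit:
move_arm --moves '[[[0,0.1,0.089,0,0,0,0],[0,0.1,0.089,0,0,0,0],[0,0.1,0.089,0.03,0,0,0],[0,0.1,0.089,0.06,0,0,0],[0,0.1,0.089,0.06,0,0,0]]]'

```text
clock: 1.6
position: [0.5835, -0.0304, 0.1677]
tool_rot: [-3.136, -0.001, 1.735]
force: [-0.2, -1.6, 0.5]
grip_width: -0.0003
finger_force: 0.0
```

Run:
```python
from h import *
rel(30,-75,.078)
p=bot.camera_params("wrist");im=bot.grab_frame("wrist");save("w1",im)
print("orange",[(b,onz(p,b[0],.094)) for b in blobs(im,(3,110,70),(25,255,255),30)])
print("green",[(b,onz(p,b[0],.082)) for b in blobs(im,(45,80,50),(85,255,255),60)])
print(world(30,-37.5),world(-40,70))
```

```text
t 1.6 now ph mm [ 27.5 -86.5 167.7] F [-0.23 -1.63  0.54] shift [0.0114 0.003  0.0897] turn [-0.0009 -0.0002 -0.0007]
orange [(([257.1, 141.5], [241, 135, 33, 14, 446]), array([0.57861792, 0.01926519, 0.094     ]))]
green [(([157.2, 2.2], [143, 0, 29, 7, 138]), array([0.49414349, 0.10160585, 0.082     ])), (([172.5, 143.8], [154, 106, 37, 78, 2346]), array([0.51305941, 0.0046929 , 0.082     ]))]
[0.57777359 0.01837297] [0.49070855 0.11258511]
```

View pics/w1.png

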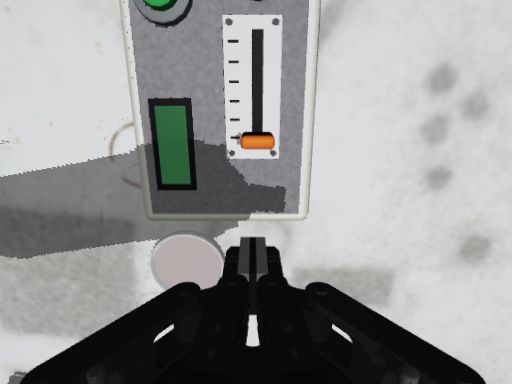

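The wrist view shows the orange lever top at (257,141) in the lowest notch, six marks running up the picture, and the shut fingertips at (252,240). The lever position agrees with the earlier measurement to 1 mm. I'll descend behind the lever.

Emit:
move_arm --moves '[[[0,0.007,0.003,0.04,0,0,0],[0,0.007,0.003,0.07,0,0,0],[0,0.007,0.003,0.09,0,0,0],[0,0.007,0.003,0.09,0,0,0],[0,0.007,0.003,0.09,0,0,0]]]'

```text
clock: 2.15
position: [0.5879, -0.0246, 0.083]
tool_rot: [3.14, 0.001, 1.732]
force: [0.6, -0.2, 0.2]
grip_width: -0.0
finger_force: 0.0
```

```bash
python3 -c "
from h import *
rel(30,-60,.078)"
```

```text
t 2.15 now ph mm [ 32.8 -81.5  83. ] F [ 0.58 -0.17  0.17] shift [ 0.0215 -0.0029  0.005 ] turn [ 0.0002  0.0001 -0.0012]
```

Emit:
move_arm --moves '[[[0,0.008,-0.003,0.005,0,0,-0.001],[0,0.016,-0.003,0.005,0,0,-0.001],[0,0.02,-0.003,0.005,0,0,-0.001],[0,0.02,-0.003,0.005,0,0,-0.001],[0,0.02,-0.003,0.005,0,0,-0.001]]]'

```text
clock: 2.65
position: [0.5812, -0.0045, 0.0766]
tool_rot: [3.141, 0.0, 1.74]
force: [0.1, 0.3, 0.1]
grip_width: -0.0001
finger_force: 0.0
```

```bash
python3 -c "
from h import *
rel(30,-53.5,.078)"
```

```text
t 2.65 now ph mm [ 29.6 -60.6  76.6] F [0.07 0.32 0.13] shift [ 0.0071  0.0004 -0.0014] turn [0.0001 0.     0.    ]
```

Emit:
move_arm --moves '[[[0,0.002,0,0,0,0,0],[0,0.004,0,0,0,0,0],[0,0.006,0,0,0,0,0],[0,0.008,0,0,0,0,0],[0,0.01,0,0,0,0,0]]]'

```text
clock: 3.15
position: [0.5796, 0.0037, 0.0763]
tool_rot: [-3.141, 0.002, 1.738]
force: [3.0, -13.5, 0.1]
grip_width: 0.0004
finger_force: 6.8
```

```bash
cat >> h.py <<'E'
def lev(n=None,y0=-37.5):
    p=bot.camera_params("wrist");im=bot.grab_frame("wrist")
    if n: save(n,im)
    for b in blobs(im,(3,110,70),(25,255,255),60):
        q=onz(p,b[0],.094)[:2]-T;c,s=np.cos(YAW),np.sin(YAW);print("lever ph",(1e3*np.array([c*q[0]+s*q[1],-s*q[0]+c*q[1]])).round(1),"px",b)
    t=bot.camera_params("top");im=bot.grab_frame("top")
    for b in blobs(im,(3,110,70),(25,255,255),5):
        if 230<b[0][0]<300 and 165<b[0][1]<210:
            q=onz(t,b[0],.094)[:2]-T;print("top: lever ph y",round(1e3*(-s*q[0]+c*q[1]),1),b[1][4])
E
python3 -c "
from h import *
rel(30,-45,.078);lev('w2')"
```

```text
t 3.15 now ph mm [ 29.3 -52.2  76.3] F [  3.03 -13.52   0.07] shift [ 0.0072  0.0007 -0.0017] turn [-0.      0.0003 -0.0002]
lever ph [ 31.2 -34.8] px ([255.5, 237.5], [230, 228, 52, 20, 1003])
```

```bash
python3 -c "
from h import *
rel(30,-45,.078);lev()"
```

```text
t 3.25 now ph mm [ 29.4 -52.   76.3] F [ 1.9  -7.53 -0.38] shift [ 0.007   0.0006 -0.0017] turn [-0.      0.0003 -0.0002]
lever ph [ 31.2 -34.5] px ([255.5, 237.4], [230, 228, 52, 20, 1006])
```

Emit:
move_arm --moves '[[[0,0.001,0,0,0,0,0],[0,0.002,0,0,0,0,0],[0,0.003,0,0,0,0,0],[0,0.004,0,0,0,0,0],[0,0.004,0,0,0,0,0]]]'

```text
clock: 3.85
position: [0.5791, 0.0069, 0.0763]
tool_rot: [-3.142, 0.003, 1.738]
force: [2.3, -10.9, 0.2]
grip_width: -0.0003
finger_force: 5.5
```

```bash
python3 -c "
from h import *
rel(30,-45,.078);lev()"
```

```text
t 3.85 now ph mm [ 29.3 -49.   76.3] F [  2.35 -10.86   0.17] shift [ 0.004   0.0006 -0.0017] turn [-0.      0.0004 -0.0003]
lever ph [ 31.2 -31.6] px ([255.5, 237.5], [230, 228, 52, 20, 1001])
```

Emit:
move_arm --moves '[[[0,0.001,0,0,0,0,0],[0,0.0015,0,0,0,0,0],[0,0.002,0,0,0,0,0],[0,0.0025,0,0,0,0,0],[0,0.0025,0,0,0,0,0]]]'

```text
clock: 4.45
position: [0.5786, 0.0099, 0.0763]
tool_rot: [-3.142, 0.002, 1.738]
force: [2.7, -8.1, 0.5]
grip_width: -0.0
finger_force: 4.0
```

```bash
python3 -c "
from h import *
rel(30,-45,.078);lev()"
```

```text
t 4.45 now ph mm [ 29.4 -46.   76.3] F [ 2.71 -8.06  0.53] shift [ 0.001   0.0006 -0.0017] turn [-0.      0.0003 -0.0002]
lever ph [ 31.2 -28.5] px ([255.5, 237.5], [230, 228, 52, 20, 1006])
```

Emit:
move_arm --moves '[[[0,0.0005,0,0,0,0,0],[0,0.001,0,0,0,0,0],[0,0.001,0,0,0,0,0],[0,0.001,0,0,0,0,0]]]'

```text
clock: 4.95
position: [0.5782, 0.012, 0.0763]
tool_rot: [-3.142, 0.001, 1.739]
force: [1.7, -3.7, -0.6]
grip_width: -0.0002
finger_force: 2.1
```

```bash
python3 -c "
from h import *
rel(30,-45,.078);lev()"
```

```text
t 4.95 now ph mm [ 29.4 -43.9  76.3] F [ 1.65 -3.68 -0.56] shift [-0.0011  0.0006 -0.0017] turn [-0.      0.0001 -0.0001]
lever ph [ 31.2 -26.4] px ([255.5, 237.4], [230, 228, 52, 20, 1006])
```

Emit:
move_arm --moves '[[[0,0.0005,0,0,0,0,0],[0,0.0005,0,0,0,0,0],[0,0.0005,0,0,0,0,0],[0,0.0005,0,0,0,0,0]]]'

```text
clock: 5.45
position: [0.578, 0.0135, 0.0763]
tool_rot: [-3.142, -0.0, 1.74]
force: [0.8, -1.2, -0.8]
grip_width: 0.0001
finger_force: 0.5
```

```bash
python3 -c "
from h import *
rel(30,-45,.078);lev('w3')"
```

```text
t 5.45 now ph mm [ 29.4 -42.3  76.3] F [ 0.77 -1.17 -0.82] shift [-0.0027  0.0006 -0.0017] turn [-0.     -0.0001  0.    ]
lever ph [ 31.2 -24.9] px ([255.6, 237.4], [230, 227, 52, 21, 1009])
```

View pics/w3.png

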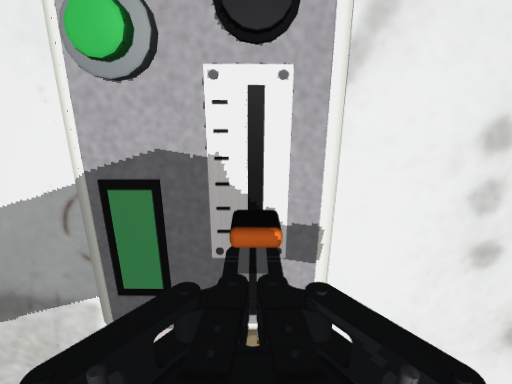

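The wrist view shows the tab at (256,225), touching the fingertips at (252,260) and still short of the next notch or just at it. I'll back off slightly to see where it settles.

Emit:
move_arm --moves '[[[0,-0.004,0,0,0,0,0],[0,-0.008,0,0,0,0,0],[0,-0.008,0,0,0,0,0],[0,-0.008,0,0,0,0,0]]]'

```text
clock: 5.95
position: [0.5794, 0.0051, 0.0763]
tool_rot: [-3.142, -0.0, 1.739]
force: [-0.1, 0.1, -0.1]
grip_width: -0.0001
finger_force: 0.0
```

```bash
python3 -c "
from h import *
rel(30,-45,.078);lev()"
```

```text
t 5.95 now ph mm [ 29.3 -50.8  76.3] F [-0.09  0.14 -0.08] shift [ 0.0058  0.0007 -0.0017] turn [-0.     -0.     -0.0001]
lever ph [ 31.2 -24.1] px ([255.6, 219.8], [229, 210, 54, 21, 1055])
```

```bash
cat >> h.py <<'E'
def marks(n=None):
    p=bot.camera_params("wrist");im=bot.grab_frame("wrist")
    if n: save(n,im)
    ph=lambda q:(1e3*np.array([np.cos(YAW)*(q[0]-T[0])+np.sin(YAW)*(q[1]-T[1]),-np.sin(YAW)*(q[0]-T[0])+np.cos(YAW)*(q[1]-T[1])])).round(1).tolist()
    for b in blobs(im,(0,0,0),(180,255,50),12):
        w,h,a=b[1][2:]
        if w>2*h and h<9 and a<150 and b[0][1]<300: print("mark",b[0],ph(onz(p,b[0],.06)))
    for b in blobs(im,(3,110,70),(25,255,255),60): print("lever",b[0],ph(onz(p,b[0],.094)))
E
python3 -c "
from h import *
rel(30,-45,.078);marks('w4')"
```

```text
t 6.05 now ph mm [ 29.4 -50.6  76.3] F [ 0.45  0.1  -0.29] shift [ 0.0056  0.0006 -0.0017] turn [ 0. -0. -0.]
mark [219.0, 85.5] [12.3, 36.8]
mark [219.5, 114.5] [12.1, 22.2]
mark [220.2, 142.6] [11.9, 7.2]
mark [221.0, 169.5] [11.9, -8.0]
mark [222.0, 194.5] [11.9, -23.0]
mark [222.5, 218.5] [11.7, -38.2]
lever [255.3, 220.0] [31.1, -24.0]
```

The lever has settled by the second mark from the parking end, so it is in notch 1. Next is notch 2.

Emit:
move_arm --moves '[[[0,0.003,0,0,0,0,0],[0,0.006,0,0,0,0,0],[0,0.007,0,0,0,0,0],[0,0.008,0,0,0,0,0],[0,0.009,0,0,0,0,0]]]'

```text
clock: 6.6
position: [0.5779, 0.0142, 0.0763]
tool_rot: [3.142, 0.0, 1.74]
force: [0.1, 0.3, -0.5]
grip_width: -0.0003
finger_force: 0.0
```

Emit:
move_arm --moves '[[[0,0.001,0,0,0,0,0],[0,0.002,0,0,0,0,0],[0,0.003,0,0,0,0,0],[0,0.004,0,0,0,0,0],[0,0.005,0,0,0,0,0]]]'

```text
clock: 7.1
position: [0.5773, 0.0174, 0.0763]
tool_rot: [-3.141, 0.002, 1.738]
force: [2.1, -10.7, -0.4]
grip_width: 0.0001
finger_force: 5.5
```

```bash
python3 -c "
from h import *
rel(30,-27.5,.078);marks()"
```

```text
t 7.1 now ph mm [ 29.3 -38.4  76.3] F [  2.08 -10.75  -0.38] shift [ 0.0109  0.0006 -0.0017] turn [-0.      0.0003 -0.0002]
mark [219.6, 108.9] [12.3, 37.2]
mark [220.0, 137.5] [12.0, 22.2]
mark [221.0, 164.5] [12.0, 7.1]
mark [222.0, 190.0] [12.1, -8.1]
mark [223.0, 214.0] [12.1, -23.1]
mark [223.5, 236.5] [11.9, -38.1]
lever [255.5, 237.4] [31.2, -20.9]
```

Emit:
move_arm --moves '[[[0,0.001,0,0,0,0,0],[0,0.002,0,0,0,0,0],[0,0.003,0,0,0,0,0],[0,0.004,0,0,0,0,0],[0,0.005,0,0,0,0,0]]]'

```text
clock: 7.65
position: [0.5766, 0.021, 0.0764]
tool_rot: [-3.141, 0.003, 1.737]
force: [4.0, -16.4, 1.3]
grip_width: -0.0004
finger_force: 8.4
```

Emit:
move_arm --moves '[[[0,0.001,0,0,0,0,0],[0,0.002,0,0,0,0,0],[0,0.003,0,0,0,0,0],[0,0.003,0,0,0,0,0],[0,0.003,0,0,0,0,0]]]'

```text
clock: 8.15
position: [0.576, 0.0247, 0.0763]
tool_rot: [-3.142, 0.002, 1.738]
force: [3.1, -9.1, -0.7]
grip_width: -0.0001
finger_force: 5.2
```

Emit:
move_arm --moves '[[[0,-0.004,0,0,0,0,0],[0,-0.006,0,0,0,0,0],[0,-0.006,0,0,0,0,0],[0,-0.006,0,0,0,0,0],[0,-0.006,0,0,0,0,0]]]'

```text
clock: 8.65
position: [0.5766, 0.0214, 0.0763]
tool_rot: [-3.142, -0.0, 1.74]
force: [0.3, 0.5, 0.9]
grip_width: -0.0001
finger_force: 0.0
```

```bash
python3 -c "
from h import *
rel(30,-27.5,.078);marks()"
```

```text
t 8.65 now ph mm [ 29.4 -34.3  76.3] F [0.28 0.55 0.9 ] shift [ 0.0068  0.0006 -0.0017] turn [-0. -0.  0.]
mark [219.6, 116.6] [12.1, 37.3]
mark [220.5, 145.5] [12.0, 21.8]
mark [221.0, 171.5] [11.8, 7.0]
mark [222.0, 196.5] [11.9, -8.0]
mark [223.0, 220.5] [12.0, -23.3]
mark [223.5, 242.5] [11.8, -38.1]
lever [255.7, 231.2] [31.3, -13.6]
```

Emit:
move_arm --moves '[[[0,0,0,0,0,0,0],[0,0,0,0,0,0,0],[0,0,0,0,0,0,0],[0,0,0,0,0,0,0],[0,0,0,0,0,0,0]]]'

```text
clock: 9.2
position: [0.5767, 0.0211, 0.0763]
tool_rot: [-3.142, -0.0, 1.74]
force: [-0.5, 0.5, -0.5]
grip_width: -0.0
finger_force: 0.0
```

```bash
python3 -c "
from h import *
rel(30,-27.5,.078);marks('w5')" | grep -v mark
```

```text
t 9.2 now ph mm [ 29.4 -34.7  76.3] F [-0.46  0.49 -0.53] shift [ 0.0072  0.0006 -0.0017] turn [-0. -0. -0.]
lever [255.5, 230.6] [31.2, -13.6]
```

Run:
```python
from h import *
for n,w in(("scene",(250,290,180,225)),("top",(235,295,165,205))):
    p=bot.camera_params(n);im=bot.grab_frame(n);save(n[0]+"5",im)
    for f in ("%s0"%n[0],"%s5"%n[0]):
        i=cv2.cvtColor(cv2.imread("pics/%s.png"%f),4)
        for b in blobs(i,(3,100,60),(25,255,255),4):
            if w[0]<b[0][0]<w[1] and w[2]<b[0][1]<w[3]:
                q=onz(p,b[0],.094)[:2]-T;print(f,b,(1e3*(-np.sin(YAW)*q[0]+np.cos(YAW)*q[1])).round(1))
```

```text
s0 ([271.8, 201.5], [268, 199, 8, 6, 30]) -39.8
s5 ([263.3, 199.3], [262, 198, 4, 4, 12]) -18.7
t0 ([275.4, 185.4], [274, 181, 4, 10, 32]) -36.7
```

View pics/w5.png

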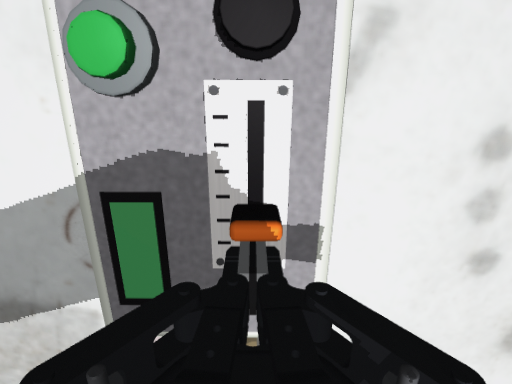

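In this view the tab spans about rows 204–242, between marks 1 and 2, so it is stuck by friction past halfway. I'll zoom in to get its exact place.

Run:
```python
from h import *
i=cv2.imread("pics/w5.png")[180:280,195:305]
cv2.imwrite("pics/c5.png",cv2.resize(cv2.convertScaleAbs(i,alpha=1.5,beta=25),None,fx=6,fy=6,interpolation=cv2.INTER_NEAREST))
p=bot.camera_params("wrist");c,d=ray(p,(256,192));q=c[:2]-T
print("cam ph",-np.sin(YAW)*q[0]+np.cos(YAW)*q[1],c,d)
for z in(.063,.094):
  for r in (200,204,208,216,220,224,240,242):
    q=onz(p,(256,r),z)[:2]-T;print(z,r,(1e3*(-np.sin(YAW)*q[0]+np.cos(YAW)*q[1])).round(1),end="; ")
```

```text
cam ph 0.047663790283186486 [0.56319418 0.10227999 0.21874548] [ 0.06530368 -0.31102927 -0.94815411]
0.063 200 -9.4; 0.063 204 -11.8; 0.063 208 -14.3; 0.063 216 -19.3; 0.063 220 -21.9; 0.063 224 -24.5; 0.063 240 -35.1; 0.063 242 -36.4; 0.094 200 2.0; 0.094 204 0.0; 0.094 208 -2.0; 0.094 216 -6.0; 0.094 220 -8.1; 0.094 224 -10.1; 0.094 240 -18.6; 0.094 242 -19.7;
```

View pics/c5.png

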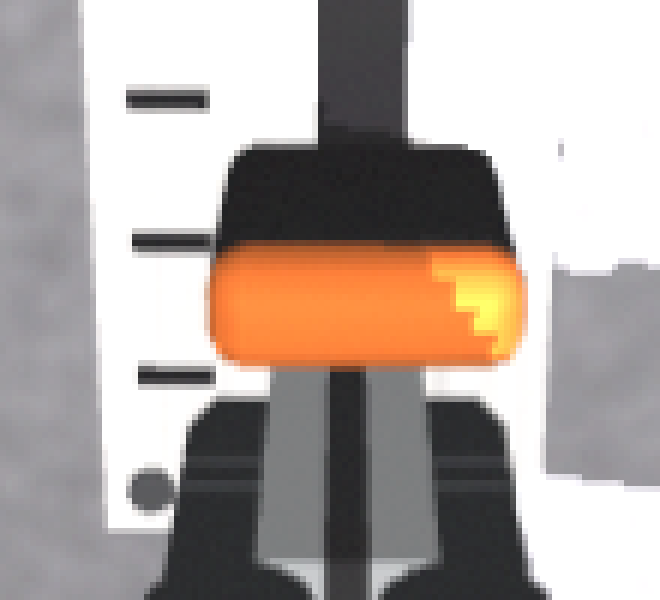

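Emit:
move_arm --moves '[[[0,-0.02,0,0,0,0,0],[0,-0.05,0,-0.03,0,0,0],[0,-0.052,-0.002,-0.07,0,0,0],[0,-0.052,-0.002,-0.091,0,0,0],[0,-0.052,-0.002,-0.091,0,0,0]]]'

```text
clock: 9.85
position: [0.5848, -0.0308, 0.1703]
tool_rot: [3.137, 0.001, 1.739]
force: [0.3, -0.1, 0.1]
grip_width: -0.0001
finger_force: 0.0
```

Run:
```python
from h import *
rel(30,-27.5,.078);marks("w6")
p=bot.camera_params("top");im=bot.grab_frame("top")
for b in blobs(im,(3,100,60),(25,255,255),4):
    if 235<b[0][0]<295 and 165<b[0][1]<205:
        q=onz(p,b[0],.094)[:2]-T;print("top",b,(1e3*(-np.sin(YAW)*q[0]+np.cos(YAW)*q[1])).round(1))
i=cv2.cvtColor(cv2.imread("pics/w1.png"),4)
for b in blobs(i,(0,0,0),(180,255,50),8):
    if b[1][2]>2*b[1][3] and b[1][4]<150 and b[0][1]<200: print("w1 mark",b[0])
```

```text
t 9.85 now ph mm [ 28.7 -87.1 170.3] F [ 0.26 -0.11  0.09] shift [0.0597 0.0008 0.0922] turn [ 0.0007  0.0002 -0.0001]
mark [231.0, 40.5] [12.5, 36.8]
mark [231.0, 60.5] [12.2, 22.2]
mark [231.0, 80.5] [11.9, 7.0]
lever [254.6, 110.5] [30.9, -15.2]
top ([267.1, 186.5], [265, 182, 5, 10, 37]) -14.5
w1 mark [163.5, 5.8]
w1 mark [233.0, 40.5]
w1 mark [233.0, 61.0]
w1 mark [233.5, 82.0]
w1 mark [233.2, 100.1]
w1 mark [234.5, 119.0]
w1 mark [234.5, 137.0]
```

Both cameras put the lever at about 22 mm, which is just short of the halfway point to notch 2. That puts the earlier rest in notch 1 near the edge of its window. To be sure of notch 1, I'll nudge the lever back to about 15 mm from the other side.

```bash
python3 -c "
from h import *
rel(30,20,.165)"
```

```text
t 9.95 now ph mm [ 27.3 -86.8 167.4] F [-0.57 -0.09 -1.2 ] shift [0.1068 0.0026 0.0023] turn [ 0.0001  0.     -0.    ]
```

Emit:
move_arm --moves '[[[0,0.04,0.001,0,0,0,0],[0,0.08,0.001,0,0,0,0],[0,0.106,0.001,0,0,0,0],[0,0.106,0.001,0.01,0,0,0],[0,0.106,0.001,0.03,0,0,0]]]'

```text
clock: 10.45
position: [0.5667, 0.0749, 0.1368]
tool_rot: [3.141, 0.0, 1.741]
force: [0.5, 0.0, -0.4]
grip_width: -0.0002
finger_force: 0.0
```

```bash
python3 -c "
from h import *
rel(30,20,.077)"
```

```text
t 10.45 now ph mm [ 28.6  20.  136.8] F [ 0.47  0.   -0.39] shift [-0.      0.0013  0.0598] turn [0.0001 0.     0.0003]
```

Emit:
move_arm --moves '[[[0,0,0.001,0.03,0,0,0],[0,0,0.001,0.06,0,0,0],[0,0,0.001,0.06,0,0,0],[0,-0.006,0.001,0.06,0,0,0],[0,-0.012,0.001,0.06,0,0,0]]]'

```text
clock: 10.95
position: [0.5703, 0.062, 0.0784]
tool_rot: [3.14, 0.0, 1.74]
force: [-0.8, 0.1, -0.3]
grip_width: 0.0001
finger_force: 0.0
```

Emit:
move_arm --moves '[[[0,-0.002,0,0,0,0,0],[0,-0.004,0,0,0,0,0],[0,-0.006,0,0,0,0,0],[0,-0.008,0,0,0,0,0],[0,-0.009,0,0,0,0,0]]]'

```text
clock: 11.45
position: [0.5712, 0.055, 0.0778]
tool_rot: [3.141, -0.002, 1.741]
force: [-3.4, 8.0, 7.5]
grip_width: 0.0002
finger_force: 4.4
```

```bash
python3 -c "
from h import *
rel(30,-5.5,.077);lev()"
```

```text
t 11.45 now ph mm [29.7 -0.3 77.8] F [-3.43  7.99  7.51] shift [-0.0052  0.0003  0.0008] turn [ 0.0001 -0.0003  0.0001]
```

Emit:
move_arm --moves '[[[0,-0.001,0,0,0,0,0],[0,-0.002,0,0,0,0,0],[0,-0.003,0,0,0,0,0],[0,-0.004,0,0,0,0,0],[0,-0.004,0,0,0,0,0]]]'

```text
clock: 12.05
position: [0.5718, 0.0514, 0.0778]
tool_rot: [3.141, -0.002, 1.741]
force: [-3.3, 6.2, 5.1]
grip_width: -0.0001
finger_force: 3.4
```

```bash
python3 -c "
from h import *
rel(30,-5.5,.077);lev()"
```

```text
t 12.05 now ph mm [29.7 -3.9 77.8] F [-3.26  6.23  5.05] shift [-0.0016  0.0003  0.0007] turn [ 0.0001 -0.0003  0.0002]
```

Emit:
move_arm --moves '[[[0,-0.001,0,0,0,0,0],[0,-0.002,0,0,0,0,0],[0,-0.002,0,0,0,0,0],[0,-0.002,0,0,0,0,0],[0,-0.002,0,0,0,0,0]]]'

```text
clock: 12.65
position: [0.5722, 0.0487, 0.0777]
tool_rot: [3.141, -0.001, 1.74]
force: [-1.4, 4.6, 4.0]
grip_width: -0.0002
finger_force: 2.2
```

```bash
python3 -c "
from h import *
rel(30,20,.077)"
```

```text
t 12.65 now ph mm [29.6 -6.7 77.7] F [-1.45  4.59  3.99] shift [0.0267 0.0004 0.0007] turn [ 0.0001 -0.0002  0.0001]
```

Emit:
move_arm --moves '[[[0,0.01,0,0,0,0,0],[0,0.02,0,-0.02,0,0,0],[0,0.02,0,-0.06,0,0,0],[0,0.02,0,-0.09,0,0,0],[0,-0.03,0,-0.09,0,0,0]]]'

```text
clock: 13.15
position: [0.5786, 0.0249, 0.1717]
tool_rot: [3.135, -0.002, 1.749]
force: [1.8, -0.8, -1.0]
grip_width: 0.0001
finger_force: 0.0
```

```bash
python3 -c "
from h import *
rel(27.5,-86.5,.1677)"
```

```text
t 13.15 now ph mm [ 31.9 -31.2 171.7] F [ 1.79 -0.78 -1.04] shift [-0.0553 -0.0049  0.0038] turn [ 0.0011 -0.0004  0.0014]
```

Emit:
move_arm --moves '[[[0,-0.035,-0.002,0.004,0,0,0],[0,-0.053,-0.002,0.004,0,0,0],[0,-0.053,-0.002,0.004,0,0,0],[0,-0.053,-0.002,0.004,0,0,0]]]'

```text
clock: 13.55
position: [0.584, -0.0338, 0.1633]
tool_rot: [-3.142, -0.0, 1.739]
force: [-0.4, 0.3, -0.5]
grip_width: -0.0004
finger_force: 0.0
```

Run:
```python
from h import *
rel(30,-60,.078);marks("w7");lev()
```

```text
t 13.55 now ph mm [ 27.4 -90.  163.3] F [-0.43  0.28 -0.45] shift [0.03   0.0026 0.0853] turn [-0.     -0.0001 -0.    ]
mark [158.0, 0.6] [-42.9, 60.4]
mark [232.7, 34.6] [12.4, 37.0]
mark [232.2, 55.5] [11.8, 22.3]
lever [257.1, 117.5] [30.9, -22.5]
lever ph [ 30.8 -22.5] px ([256.9, 118.3], [240, 111, 35, 15, 486])
top: lever ph y -21.1 34
```

The lever is now firmly in notch 1, at about 15 mm by both cameras. The contact offset is confirmed at 16 mm. Next I'll push fully to notch 2, with the TCP ending near y = -24.

Emit:
move_arm --moves '[[[0,0.02,0.003,0.03,0,0,0],[0,0.035,0.003,0.065,0,0,0],[0,0.035,0.003,0.085,0,0,0],[0,0.035,0.003,0.085,0,0,0],[0,0.039,0.003,0.085,0,0,0]]]'

```text
clock: 14.2
position: [0.5807, 0.0046, 0.0788]
tool_rot: [-3.142, 0.0, 1.739]
force: [0.8, 0.7, -0.1]
grip_width: -0.0002
finger_force: 0.0
```

Emit:
move_arm --moves '[[[0,0.003,0,0,0,0,0],[0,0.006,0,0,0,0,0],[0,0.008,0,0,0,0,0],[0,0.009,0,0,0,0,0],[0,0.01,0,0,0,0,0]]]'

```text
clock: 14.7
position: [0.5789, 0.0143, 0.0785]
tool_rot: [3.141, 0.0, 1.74]
force: [0.8, -0.4, -0.1]
grip_width: -0.0003
finger_force: 0.0
```

```bash
python3 -c "
from h import *
rel(30,-24,.078)"
```

```text
t 14.7 now ph mm [ 30.5 -41.7  78.5] F [ 0.85 -0.37 -0.12] shift [ 0.0177 -0.0005  0.0005] turn [ 0.0001  0.     -0.    ]
```

Emit:
move_arm --moves '[[[0,0.001,0,0,0,0,0],[0,0.002,0,0,0,0,0],[0,0.003,0,0,0,0,0],[0,0.004,0,0,0,0,0],[0,0.005,0,0,0,0,0]]]'

```text
clock: 15.2
position: [0.5782, 0.0182, 0.0783]
tool_rot: [-3.141, 0.001, 1.739]
force: [2.6, -8.5, -0.1]
grip_width: 0.0001
finger_force: 4.2
```

Emit:
move_arm --moves '[[[0,0.001,0,0,0,0,0],[0,0.002,0,0,0,0,0],[0,0.003,0,0,0,0,0],[0,0.004,0,0,0,0,0],[0,0.005,0,0,0,0,0]]]'

```text
clock: 15.7
position: [0.5776, 0.0213, 0.0783]
tool_rot: [-3.141, 0.003, 1.737]
force: [4.3, -15.7, -0.0]
grip_width: 0.0
finger_force: 8.2
```

Emit:
move_arm --moves '[[[0,0.001,0,0,0,0,0],[0,0.002,0,0,0,0,0],[0,0.003,0,0,0,0,0],[0,0.003,0,0,0,0,0],[0,0.003,0,0,0,0,0]]]'

```text
clock: 16.2
position: [0.577, 0.0249, 0.0783]
tool_rot: [-3.142, 0.002, 1.738]
force: [2.2, -9.9, 0.3]
grip_width: 0.0
finger_force: 5.1
```

```bash
python3 -c "
from h import *
rel(30,-24,.078);lev()"
```

```text
t 16.2 now ph mm [ 30.4 -30.9  78.3] F [ 2.18 -9.85  0.29] shift [ 0.0069 -0.0004  0.0003] turn [-0.      0.0004 -0.0003]
lever ph [ 31.2 -13.4] px ([253.5, 235.5], [228, 226, 52, 21, 994])
```

Emit:
move_arm --moves '[[[0,0.001,0,0,0,0,0],[0,0.002,0,0,0,0,0],[0,0.003,0,0,0,0,0],[0,0.004,0,0,0,0,0],[0,0.004,0,0,0,0,0]]]'

```text
clock: 16.8
position: [0.5763, 0.0292, 0.0783]
tool_rot: [-3.141, 0.002, 1.738]
force: [2.1, -7.7, 0.7]
grip_width: -0.0001
finger_force: 4.1
```

```bash
python3 -c "
from h import *
rel(30,-24,.078);lev()"
```

```text
t 16.8 now ph mm [ 30.3 -26.6  78.3] F [ 2.09 -7.68  0.65] shift [ 0.0026 -0.0003  0.0003] turn [-0.      0.0003 -0.0003]
lever ph [31.2 -9.1] px ([253.5, 235.5], [228, 226, 52, 21, 997])
```

Emit:
move_arm --moves '[[[0,0.001,0,0,0,0,0],[0,0.0015,0,0,0,0,0],[0,0.0015,0,0,0,0,0],[0,0.0015,0,0,0,0,0],[0,0.0015,0,0,0,0,0]]]'

```text
clock: 17.4
position: [0.5758, 0.032, 0.0783]
tool_rot: [-3.142, 0.001, 1.739]
force: [1.6, -5.5, -0.2]
grip_width: -0.0
finger_force: 2.3
```

```bash
python3 -c "
from h import *
rel(30,-24,.078);lev()"
```

```text
t 17.4 now ph mm [ 30.4 -23.8  78.3] F [ 1.64 -5.46 -0.24] shift [-0.0002 -0.0004  0.0003] turn [-0.      0.0001 -0.0001]
lever ph [31.3 -6.3] px ([253.6, 235.4], [228, 226, 52, 20, 993])
```

Emit:
move_arm --moves '[[[0,-0.004,0,0,0,0,0],[0,-0.006,0,0,0,0,0],[0,-0.006,0,0,0,0,0],[0,-0.006,0,0,0,0,0],[0,-0.006,0,0,0,0,0]]]'

```text
clock: 18.0
position: [0.5767, 0.0269, 0.0783]
tool_rot: [-3.142, -0.0, 1.74]
force: [0.2, -0.5, 0.8]
grip_width: 0.0002
finger_force: 0.0
```

```bash
python3 -c "
from h import *
rel(27.5,-86.5,.1677);lev()"
```

```text
t 18.0 now ph mm [ 30.4 -28.9  78.3] F [ 0.25 -0.45  0.82] shift [-0.0575 -0.0029 -0.0894] turn [-0. -0.  0.]
lever ph [31.3 -6.1] px ([253.6, 225.5], [228, 216, 52, 20, 1001])
```

Emit:
move_arm --moves '[[[0,0.004,0,0,0,0,0],[0,0.006,0,0,0,0,0],[0,0.007,0,0,0,0,0],[0,0.008,0,0,0,0,0],[0,0.009,0,0,0,0,0]]]'

```text
clock: 18.6
position: [0.5755, 0.0339, 0.0783]
tool_rot: [-3.141, 0.002, 1.738]
force: [3.2, -10.0, -0.2]
grip_width: 0.0001
finger_force: 5.9
```

Emit:
move_arm --moves '[[[0,0.001,0,0,0,0,0],[0,0.002,0,0,0,0,0],[0,0.003,0,0,0,0,0],[0,0.004,0,0,0,0,0],[0,0.005,0,0,0,0,0]]]'

```text
clock: 19.1
position: [0.5749, 0.0375, 0.0784]
tool_rot: [-3.141, 0.004, 1.737]
force: [4.4, -17.4, 1.1]
grip_width: -0.0004
finger_force: 8.8
```

```bash
python3 -c "
from h import *
rel(30,-8.5,.078);lev()"
```

```text
t 19.1 now ph mm [ 30.4 -18.2  78.4] F [  4.39 -17.38   1.09] shift [ 0.0097 -0.0004  0.0003] turn [-0.      0.0006 -0.0004]
lever ph [31.2 -0.8] px ([253.4, 235.7], [228, 226, 52, 21, 1003])
```

Emit:
move_arm --moves '[[[0,0,0,0,0,0,0],[0,0.001,0,0,0,0,0],[0,0.0015,0,0,0,0,0],[0,0.002,0,0,0,0,0],[0,0.002,0,0,0,0,0]]]'

```text
clock: 19.7
position: [0.5743, 0.0409, 0.0783]
tool_rot: [-3.142, 0.002, 1.738]
force: [1.3, -7.4, 1.1]
grip_width: -0.0001
finger_force: 3.9
```

Emit:
move_arm --moves '[[[0,0.001,0,0,0,0,0],[0,0.0015,0,0,0,0,0],[0,0.002,0,0,0,0,0],[0,0.002,0,0,0,0,0],[0,0.002,0,0,0,0,0]]]'

```text
clock: 20.2
position: [0.5739, 0.0437, 0.0783]
tool_rot: [3.142, 0.001, 1.739]
force: [1.5, -4.3, -0.0]
grip_width: -0.0
finger_force: 2.0
```

```bash
python3 -c "
from h import *
rel(30,-8.5,.078);lev()"
```

```text
t 20.2 now ph mm [ 30.4 -11.8  78.3] F [ 1.48 -4.28 -0.01] shift [ 0.0033 -0.0004  0.0003] turn [ 0.      0.0002 -0.0001]
lever ph [31.3  5.7] px ([253.6, 235.4], [228, 226, 52, 20, 991])
```

Emit:
move_arm --moves '[[[0,0.001,0,0,0,0,0],[0,0.002,0,0,0,0,0],[0,0.0025,0,0,0,0,0],[0,0.0025,0,0,0,0,0],[0,0.0025,0,0,0,0,0]]]'

```text
clock: 20.8
position: [0.5734, 0.0466, 0.0783]
tool_rot: [3.142, 0.0, 1.739]
force: [1.4, -3.3, -0.1]
grip_width: -0.0001
finger_force: 2.2
```

```bash
python3 -c "
from h import *
rel(30,-8.5,.078);lev()"
```

```text
t 20.8 now ph mm [30.4 -9.  78.3] F [ 1.42 -3.33 -0.13] shift [ 0.0005 -0.0004  0.0003] turn [ 0.      0.0001 -0.    ]
lever ph [31.3  8.5] px ([253.6, 235.4], [228, 226, 52, 20, 992])
```

Lever is at about 44.5 mm. I'll withdraw and verify from above.

Emit:
move_arm --moves '[[[0,-0.02,0,0,0,0,0],[0,-0.04,0,-0.03,0,0,0],[0,-0.05,0,-0.07,0,0,0],[0,-0.05,-0.002,-0.089,0,0,0],[0,-0.05,-0.002,-0.089,0,0,0]]]'

```text
clock: 21.4
position: [0.5809, -0.0024, 0.17]
tool_rot: [3.137, 0.0, 1.739]
force: [0.0, 0.9, 0.1]
grip_width: -0.0
finger_force: 0.0
```

```bash
python3 -c "
from h import *
rel(-40,70,.13);marks('w8');lev()"
```

```text
t 21.4 now ph mm [ 29.6 -58.5 170. ] F [0.04 0.93 0.07] shift [ 0.1284 -0.0698  0.0397] turn [ 0.0007  0.     -0.0001]
mark [231.8, 116.3] [12.7, 7.2]
lever [253.5, 119.3] [30.9, 7.3]
lever ph [31.1  7.4] px ([254.9, 119.6], [238, 113, 35, 14, 461])
top: lever ph y 8.2 37
```

The lever is at 44–45 mm, level with its mark by both cameras. Now the button.

Emit:
move_arm --moves '[[[0,0.044,-0.024,0,0,0,0],[0,0.088,-0.048,0,0,0,0],[0,0.128,-0.07,0.01,0,0,0],[0,0.128,-0.07,0.04,0,0,0],[0,0.128,-0.07,0.06,0,0,0]]]'

```text
clock: 22.05
position: [0.4877, 0.113, 0.1055]
tool_rot: [-3.14, -0.0, 1.743]
force: [0.2, -1.1, 0.5]
grip_width: -0.0002
finger_force: 0.0
```

```bash
python3 -c "
from h import *
rel(-40,70,.085)"
```

```text
t 22.05 now ph mm [-42.9  70.9 105.5] F [ 0.15 -1.14  0.51] shift [-0.001   0.003   0.0204] turn [-0.0003 -0.0001  0.0005]
```

Emit:
move_arm --moves '[[[0,0,0.002,0.01,0,0,0],[0,0,0.002,0.018,0,0,0],[0,0,0.002,0.02,0,0,0],[0,0,0.002,0.02,0,0,0],[0,0,0.002,0.02,0,0,0]]]'

```text
clock: 22.55
position: [0.4915, 0.112, 0.0878]
tool_rot: [3.141, -0.0, 1.739]
force: [0.9, -0.6, 0.6]
grip_width: -0.0002
finger_force: 0.0
```

```bash
python3 -c "
from h import *
rel(-40,70,.076)"
```

```text
t 22.55 now ph mm [-39.3  69.3  87.8] F [ 0.86 -0.59  0.62] shift [ 0.0007 -0.0007  0.0118] turn [ 0.0001 -0.     -0.0001]
```

Emit:
move_arm --moves '[[[0,0,0,0.004,0,0,0],[0,0,0,0.007,0,0,0],[0,0,0,0.009,0,0,0],[0,0,0,0.011,0,0,0],[0,0,0,0.0125,0,0,0]]]'

```text
clock: 23.05
position: [0.4917, 0.112, 0.0754]
tool_rot: [3.14, 0.0, 1.739]
force: [-7.0, -5.4, 44.0]
grip_width: -0.0004
finger_force: 21.9
```

Emit:
move_arm --moves '[[[0,0,0,0,0,0,0],[0,0,0,0.001,0,0,0],[0,0,0,0.001,0,0,0]]]'

```text
clock: 23.35
position: [0.4918, 0.112, 0.0754]
tool_rot: [3.14, 0.001, 1.739]
force: [-8.3, -4.6, 43.8]
grip_width: -0.0
finger_force: 22.0
```

The button is bottomed at TCP z = 75.4 mm with 44 N. I'm releasing upwards.

Emit:
move_arm --moves '[[[0,0,0,-0.01,0,0,0],[0,0,0,-0.04,0,0,0],[0,-0.04,0,-0.09,0,0,0],[0,-0.09,0,-0.11,0,0,0],[0,-0.1,0,-0.11,0,0,0]]]'

```text
clock: 23.85
position: [0.5089, 0.0105, 0.186]
tool_rot: [3.139, 0.001, 1.737]
force: [-0.0, 0.3, -1.1]
grip_width: -0.0001
finger_force: 0.0
```

Run:
```python
from h import *
rel(-40,-60,.17);marks("w9");lev()
t=bot.grab_frame("top");save("t9",t);p=bot.camera_params("wrist")
print([(b[0],onz(p,b[0],.082)) for b in blobs(cv2.cvtColor(cv2.imread("pics/w9.png"),4),(45,80,50),(85,255,255),60)])
```

```text
t 23.85 now ph mm [-39.2 -33.7 186. ] F [-0.04  0.32 -1.1 ] shift [-0.0263 -0.0007  0.016 ] turn [ 0.0004  0.0002 -0.0003]
lever [336.2, 148.3] [29.9, 7.6]
lever ph [29.9  7.7] px ([336.8, 143.8], [322, 138, 31, 13, 367])
top: lever ph y 8.9 8
[([252.2, 67.6], array([0.49048045, 0.11514858, 0.082     ])), ([249.2, 194.1], array([0.50540552, 0.01143298, 0.082     ]))]
```

View pics/t9.png

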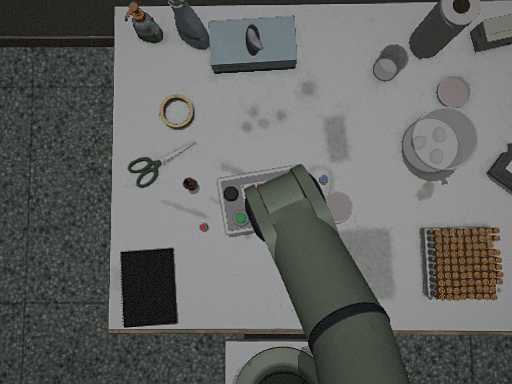

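View pics/w9.png

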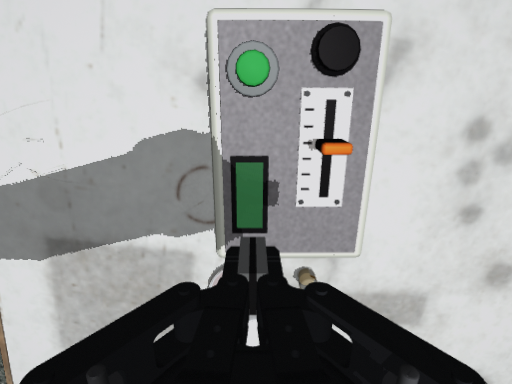

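The lever's pointer sits on the fourth mark from the bottom at (310,143), which is the third notch after parking. The button at (252,68) is up. The red vial, dropper bottle, blue vial and dish are at their starting pixels in the top view, and the arm is clear.

```bash
python3 -c "
from workcell import bot
print(bot.job_done())"
```

```text
the job is handed in; nothing more can be done
None
```

The job is handed in: both cameras put the lever at about 45 mm, in the third notch; the button was pressed fully down and is up again; and the vials, bottle and dish have not visibly moved. The lever stuck just short of halfway to the second notch, so I nudged it back to the first to be sure it had settled there. The button press peaked at 44 N through the fingertips. The hand-in gave no verdict.

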